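# Set the ratchet prop and lay the mill roll in its cradles

## Task

On the blue roll stand, pull the orange V-cradle of the ratchet prop straight up, click by click, to its fourth notch (counted from its lowest position), where it is level with the fixed black cradle; let it sink back onto its pawl and let go. Then lift the steel mill roll out of the wooden rack and lay it across both cradles, lowering it gently and letting go only once both its ends have settled in the V-grooves. Leave the other things on the bench alone.

Things in the scene. Friction and masses are not known exactly. Their poses are not given: they have to be found in the camera images.
- roll_stand: Blue stand fixed on the grey bench board. Base 70x190x12 mm; origin: centre of its underside (30 mm above the bench); z up, x away from the robot at yaw 0. V-cradles with grooves along its y: fixed black one at y = -65 mm, orange one of the ratchet prop at y = +65 mm; blocks 52 mm wide (x), 20 mm long (y), 34 mm high. A roll seated in both has its axis 170 mm above the underside.
- prop (a joint): Height of the ratchet prop, m. Notches every 0.012: notch 0 lowest, notch 4 at 0.048 (level with the fixed cradle), notch 5 at 0.060; stop at 0.066. The pawl clicks in 1 to 3 mm above each notch; let go, the column sinks back onto the last notch clicked. 0.35 kg, 3 to 8 N to raise. Starts at notch 0, 1 or 2 and may sink some mm onto it in the first half second.
- pawl (a joint): Angle of the brass pawl, rad: near 0 engaged, about 0.24 when a passing tooth pushes it out, dropping back at each click. To undo: pressing its red thumb tab (12x22 mm, 49 mm in front of the column's centre, top 56 mm above the stand's underside) down 10 mm (up to 20 N) frees the column, which then sinks.
- prop_cradle (a point): Top centre of the orange V-cradle, level with its upper edges; 128 mm above the stand's underside at joint 0. Block reaches 34 mm down; 90 degree groove 22 mm deep, 44 mm wide. Flat outer sides 52 mm apart in the stand's x: grip these from above to raise the prop. The guide housing ends 6 mm below the block at joint 0.
- fixed_cradle (a point): Top centre of the fixed black V-cradle, same shape, 176 mm above the stand's underside.
- parking_rack: Wooden rack fixed on the board: base 64x170x12 mm, two V-shaped ends 48 mm wide, 45 mm high, 18 mm thick at y = -65 and +65 mm that hold the roll's journals at the start, free between them. Origin: centre of its underside, y along it, z up.
- mill_roll: Steel mill roll, 0.35 to 0.65 kg, 170 mm long: round body 34 mm in diameter, 90 mm long, with a journal 22 mm in diameter, 40 mm long at each end (brass band near each end). Origin: its centre; y along the axis. In the rack its axis is 45 mm above the board. The cradles take the journals; within 10 mm of midway the shoulders clear them.
- pot_red: Small red pot, 41 mm wide, 30 mm high, loose on the board. Bystander.
- eraser_block: Cream block 20 x 45 x 14 mm, loose on the board. Bystander.
- solder_tin: Round tin with green lid, 63 mm wide, 19 mm high, loose on the bench. Bystander.
- pliers_flat: Pliers with red handles, 146 x 57 x 12 mm, loose on the bench. Bystander.

How it is judged:
By the outcome, as a careful person would: the job done as asked, in the order asked, and still so for the second after the job is handed in, with the robot touching nothing.
It also fails if it takes over 53 s, if anything falls off the work surface, if the arm or the gripper's body presses on something with over 40 N, if the wrist force passes 120 N, or if a joint passes its speed limit or range.

## Robot

A 6-joint arm with a two-finger parallel gripper is mounted at the origin on a cart in front of the work surface, level with it; the furniture and walls round the work are solid. World frame = base frame: x ahead of the robot, y to its left, z up, the work surface at z = 0. Lengths are in m, angles in rad, forces in N, time in s.
With the tool pointing down it reaches from about 0.325 to 0.85 m from the base axis. Payload 4.4 kg.
Tool frame: the origin (TCP) lies midway between the tips of the shut fingers; the grasp point (between the pads) lies 19 mm behind it; z points along the fingers, y is the line along which they close (so a half turn about z gives the same grasp; the last joint's range is limited). The gripper opens to 94 mm and grips with 3 to 60 N. Pads are 16 mm wide; open, the fingers measure 119 mm over their backs; the gripper's body (75 mm by 177 mm) begins 78 mm behind the grasp point.
Start: joints at [1.022, 0.207, 1.542, -0, 1.393, -0.15], TCP at [0.223, 0.53, 0.205] pointing down, gripper open.
Joint ranges: [-2.73, 2.73], [-0.86, 2.22], [0.23, 2.46], [-1.11, 4.25], [0.08, 2.63], [-2.82, 2.82]. Speed limits (rad/s): [2.79, 2.79, 3.14, 3.14, 3.14, 3.14].

## Interface

Orientations are given as a unit quaternion [x, y, z, w].
In Python, from plant import * gives the robot as it stands. The module is installed in compiled form; this text tells all that it offers.
- The arm moves only by the tool step_arm, never from a script. Its argument "rows" is a list of rows, each a list of 7 numbers: the finger opening in mm, from 0 to 94, then the shift along the world's x, y, z in units of 30 mm (1.0 is 30 mm), then the turn, a rotation vector about the world's x, y, z in units of 6 degrees (1.0 is 6 degrees). A call has 1 to 12 rows; each row shifts and turns the commanded pose from where the row before left it; what a row does not reach is not made up. A row lasts 1/12 s, in which the tool goes at most 41.7 mm and 7.16 degrees, less where a joint would pass 70% of its speed; a pose out of reach is approached as far as the arm can. A call is refused whole if a number of a shift passes 1 or a number of a turn 1, either way. A call with a gripper value outside its range is refused whole. The fingers move at their own pace and stop on an object; "newtons" is the grip in N (left out, the last holds). Time passes only in rows, so rows that do not move let the fingers close. It gives the time, the measured TCP pose, the force, the opening and the grip force at its end, in the units of the state.
- get_state(): the state, without advancing time (a new reading comes with each control period).
- capture(name): name is "scene" or "top"; returns the picture (480x640x3 uint8, red, green, blue); there is no depth.
- get_calibration(name): a dict with "fovy" (degrees; the focal length in pixels is half the picture's height over the tangent of half this angle, whatever the lens; pixels are square), "cx", "cy" (the principal point, pixels), "extrinsics" (4x4, takes a point from world to camera coordinates). Camera axes: x right, y down, z forward; pixel columns grow to the right and rows downward; lengths in m; the calibration is good to about 2 mm. A picture is of the moment at which its call begins. get_calibration takes no time and is no camera call.
- close_job(): hands the job in; it is judged then, once.
The state is a dict: "time": time; "qpos": joint angles; "joint_velocities": joint speeds; "joint_torque": joint torques, N m; "tcp_pos": TCP position; "tool_rot": TCP orientation; "force": force on the tool from outside, world axes, zero at the start; "moment": the same for the moment, N m; "width": finger opening in m; "finger_force": force on a finger pad.
Only numpy, scipy, OpenCV 4.12 (cv2) and the standard library are available. Lean on these libraries where they do the work, as an engineer would, in place of code of your own. Each camera call takes 0.05 s, during which the arm holds its last target. There are 200 camera calls.

## Working session

There is one attempt and no reset: what is moved stays moved. The work goes in short steps, Python scripts to look and compute and a tool call to move; the robot and the scene stay as the last step left them, time stands still between calls to the robot, and variables do not carry over. Pictures are saved under pics/ and viewed, at most 10 in all, crops included, and the job is handed in when it is done.

Besides the shell and the picture viewer there is one more tool, called after "Request:" as name(argument=value, ...) on one line, values as JSON. step_arm: Moves the arm, as the interface text tells. Its arguments: {"type":"object","properties":{"rows":{"type":"array"},"newtons":{"type":"number"}},"required":["rows"]}

```bash
mkdir -p pics
python3 - <<'E'
from plant import *
import cv2,numpy as np
for n in ("scene","top"):
    im=capture(n); cv2.imwrite(f"pics/{n}0.png",im[:,:,::-1])
    c=get_calibration(n); print(n,c["fovy"],c["cx"],c["cy"]); print(np.round(c["extrinsics"],4).tolist())
s=get_state(); print(s)
E
```

```text
scene 42.14135692029696 315.81650868629634 240.90547631881228
[[0.4232, -0.9059, -0.0111, -0.2341], [-0.6329, -0.2868, -0.7191, 0.4139], [0.6483, 0.3114, -0.6948, 1.3178], [0.0, 0.0, 0.0, 1.0]]
top 56.97906221284026 320.09819485275784 241.1357677214977
[[-0.0107, -0.9999, -0.0025, 0.0006], [-0.9983, 0.0108, -0.0565, 0.5001], [0.0565, 0.0019, -0.9984, 1.2968], [0.0, 0.0, 0.0, 1.0]]
{'time': 0.1, 'qpos': array([ 1.02152774e+00,  2.07361431e-01,  1.54275109e+00, -5.59761034e-07,
        1.39350506e+00, -1.50490448e-01]), 'joint_velocities': array([-1.34051045e-04,  3.64413388e-04, -3.17952153e-03,  1.01175774e-03,
        1.69231423e-05, -5.98491186e-04]), 'joint_torque': array([-7.01070185e-04, -3.71861923e+01, -2.82295454e+01,  7.00486894e-02,
        3.10453051e-02, -5.29116505e-05]), 'tcp_pos': array([0.22290131, 0.52927237, 0.20442025]), 'tool_rot': array([ 1.98070390e-01,  9.80187276e-01, -9.51217135e-04, -3.46798281e-04]), 'force': array([-0.32457071,  0.03167962,  0.19593035]), 'moment': array([-0.01033171, -0.04805535,  0.03650357]), 'finger_force': 0.0, 'width': 0.09407436053692328}
```

View pics/scene0.png

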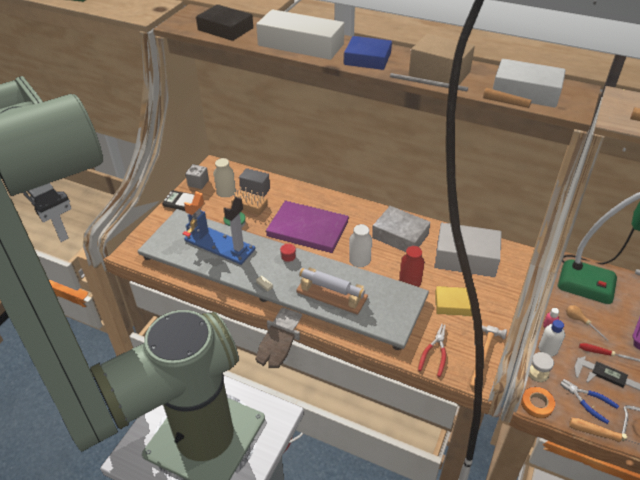

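View pics/top0.png

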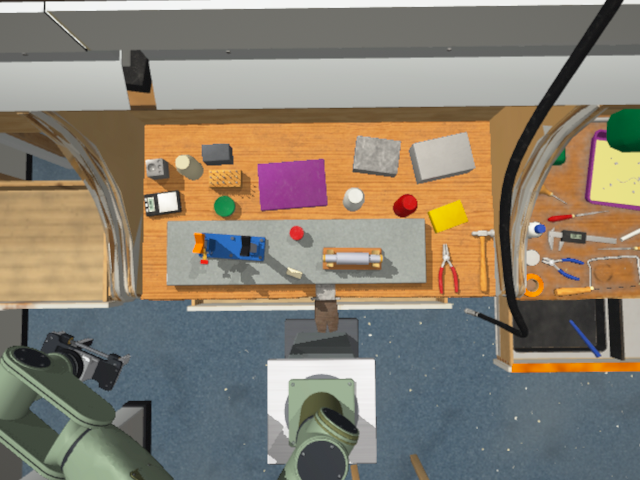

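Scene view: stand with orange cradle near (193,205), black cradle near (235,215), and roll near (333,285). Top view: orange (199,245), black (247,245), roll (352,258), red pot (297,233), eraser (293,271). I'll enlarge these areas next.

Run:
```python
import cv2,numpy as np
s=cv2.imread("pics/scene0.png");t=cv2.imread("pics/top0.png")
def cr(i,x,y,w,h,k): return cv2.resize(i[y:y+h,x:x+w],(w*k,h*k),interpolation=cv2.INTER_CUBIC)
a=cr(s,165,180,100,75,4);b=cr(s,280,250,100,75,4);c=cr(t,180,215,100,75,4);d=cr(t,305,220,100,75,4)
cv2.imwrite("pics/crop1.png",np.vstack([np.hstack([a,b]),np.hstack([c,d])]))
```

```text
(no output)
```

View pics/crop1.png

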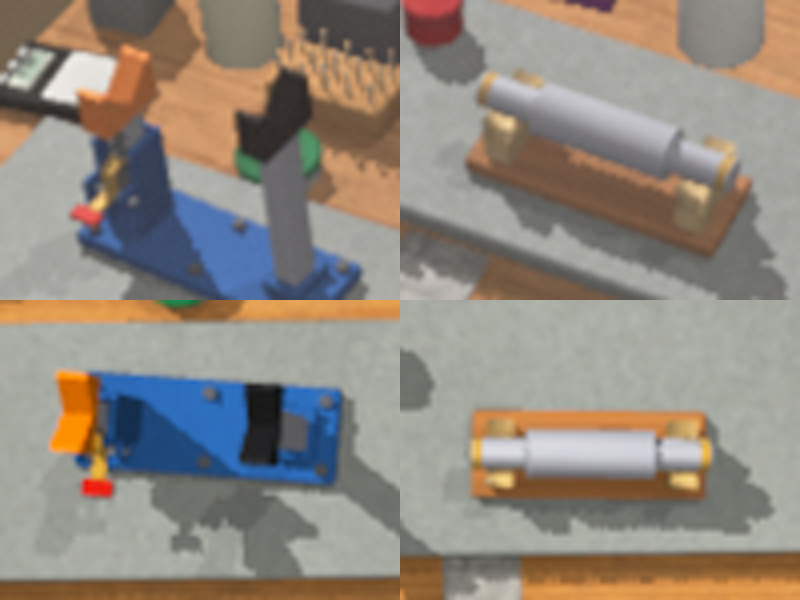

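The crops show the stand yawed slightly, with the orange cradle low and the thumb tab in front of it, and the roll nearly along y in the rack. I'll zoom in further to pick corners.

```bash
cat > h.py <<'E'
import cv2,numpy as np
from plant import *
CAL={n:get_calibration(n) for n in("scene","top")}
def K(n):
    c=CAL[n];f=240/np.tan(np.radians(c["fovy"]/2));return np.array([[f,0,c["cx"]],[0,f,c["cy"]],[0,0,1]])
def P(n): return K(n)@np.array(CAL[n]["extrinsics"])[:3]
def proj(n,X):
    p=P(n)@np.append(X,1);return p[:2]/p[2]
def tri(ps,pt):
    X=cv2.triangulatePoints(P("scene"),P("top"),np.array(ps,float).reshape(2,1),np.array(pt,float).reshape(2,1)).ravel();X=X[:3]/X[3]
    return X,np.linalg.norm(proj("scene",X)-ps),np.linalg.norm(proj("top",X)-pt)
def onz(n,p,z):
    E=np.array(CAL[n]["extrinsics"]);R,t=E[:3,:3],E[:3,3];C=-R.T@t
    d=R.T@np.linalg.inv(K(n))@np.array([p[0],p[1],1.]);return C+d*(z-C[2])/d[2]
E
python3 - <<'E'
import cv2,numpy as np
s=cv2.imread("pics/scene0.png");t=cv2.imread("pics/top0.png")
def cr(i,x,y,w,h,k):
    o=cv2.resize(i[y:y+h,x:x+w],(w*k,h*k),interpolation=cv2.INTER_NEAREST)
    for j in range(0,w,5): cv2.line(o,(j*k,0),(j*k,8 if j%10 else 18),(255,255,255),1)
    for j in range(0,h,5): cv2.line(o,(0,j*k),(8 if j%10 else 18,j*k),(255,255,255),1)
    return o
a=cr(s,180,185,40,30,10);b=cr(s,215,190,40,30,10);c=cr(t,185,230,40,30,10);d=cr(t,230,230,40,30,10)
cv2.imwrite("pics/crop2.png",np.vstack([np.hstack([a,b]),np.hstack([c,d])]))
# masks
for n,i in(("scene",s),("top",t)):
    h=cv2.cvtColor(i,cv2.COLOR_BGR2HSV)
    m=cv2.inRange(h,(5,150,90),(18,255,255)); x0=(180,185,215,215) if n=="scene" else(185,230,210,265)
    z=np.zeros_like(m); z[x0[1]:x0[3],x0[0]:x0[2]]=m[x0[1]:x0[3],x0[0]:x0[2]]
    cs,_=cv2.findContours(z,cv2.RETR_EXTERNAL,2);c=max(cs,key=cv2.contourArea);print(n,"orange",cv2.contourArea(c),cv2.boundingRect(c),cv2.approxPolyDP(c,1.5,True).reshape(-1,2).tolist())
    m=cv2.inRange(i,(0,0,0),(48,48,48)); x0=(222,190,247,225) if n=="scene" else(238,232,254,262)
    z=np.zeros_like(m); z[x0[1]:x0[3],x0[0]:x0[2]]=m[x0[1]:x0[3],x0[0]:x0[2]]
    cs,_=cv2.findContours(z,cv2.RETR_EXTERNAL,2);c=max(cs,key=cv2.contourArea);print(n,"black",cv2.contourArea(c),cv2.boundingRect(c),cv2.approxPolyDP(c,1.5,True).reshape(-1,2).tolist())
E
```

```text
scene orange 177.0 (185, 192, 18, 22) [[201, 193], [195, 192], [193, 202], [185, 204], [187, 211], [192, 213], [202, 203]]
scene black 0.5 (226, 213, 4, 2) [[226, 214], [229, 213]]
top orange 158.5 (193, 233, 12, 21) [[194, 233], [196, 243], [193, 252], [203, 253], [203, 234]]
top black 121.5 (240, 236, 10, 20) [[242, 236], [243, 246], [240, 254], [248, 255], [249, 237]]
```

View pics/crop2.png

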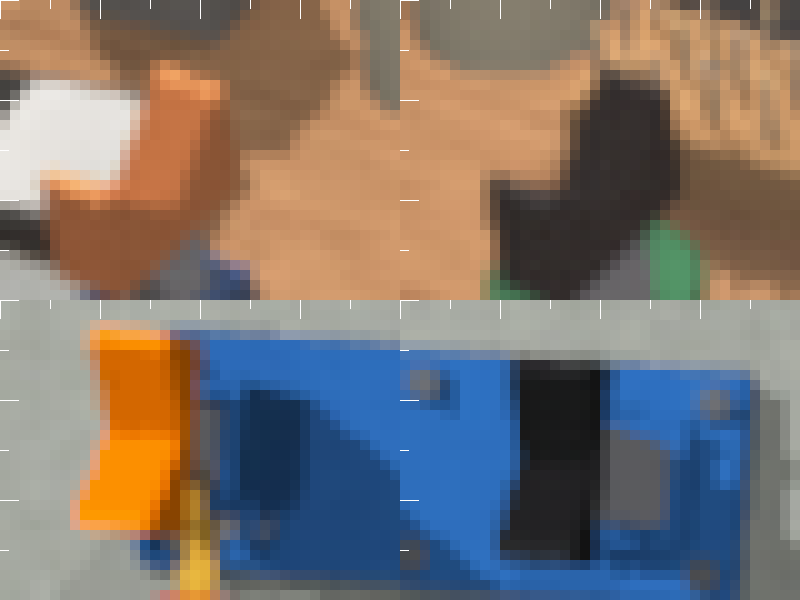

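The zoom shows clear ridge corners. Far and near y+ corners are orange scene (195.2,191.2) and (184.2,202.3), top (194.0,232.5) and (192.2,252.8); black scene (234.6,197.2) and (224.0,207.8), top (241.7,236.0) and (240.0,255.3). Next I triangulate these and the roll.

Run:
```python
from h import *
np.set_printoptions(precision=4,suppress=True)
h=np.array([.5,.5])*1
pts={"O far y+":((195.2,191.2),(194.0,232.5)),"O far y-":((202.4,193.6),(201.8,233.2)),"O near y+":((184.2,202.3),(192.2,252.8)),
"B far y+":((234.6,197.2),(241.7,236.0)),"B far y-":((241.9,199.7),(249.3,236.5)),"B near y+":((224.0,207.8),(240.0,255.3))}
for k,(a,b) in pts.items():
    r=tri(np.array(a)-h,np.array(b)-h);print(k,*r)
s=cv2.imread("pics/scene0.png");t=cv2.imread("pics/top0.png")
ax={}
for n,i,b in(("scene",s,(290,262,375,305)),("top",t,(320,245,386,272))):
    x0,y0,x1,y1=b;sub=i[y0:y1,x0:x1];hsv=cv2.cvtColor(sub,cv2.COLOR_BGR2HSV)
    # roll grey: low saturation, slightly bluish/bright
    m=cv2.inRange(sub,(125,125,125),(255,255,255))&cv2.inRange(hsv,(0,0,0),(180,50,255)); 
    bl=(sub[:,:,0].astype(int)-sub[:,:,2]>2).astype(np.uint8)*255; m&=bl
    nl,lab,st,ce=cv2.connectedComponentsWithStats(m);k=1+np.argmax(st[1:,4])
    ys,xs=np.where(lab==k);pp=np.c_[xs+x0,ys+y0].astype(np.float32)
    print(n,st[k],cv2.minAreaRect(pp),pp.mean(0),cv2.fitLine(pp,cv2.DIST_L2,0,.01,.01).ravel())
    br=cv2.inRange(hsv,(15,110,120),(32,255,255));
    nl,lb,st2,ce2=cv2.connectedComponentsWithStats(br)
    for j in range(1,nl):
        if st2[j,4]>2: print("  brass",st2[j].tolist(),ce2[j]+[x0,y0])
    v=(lab==k).astype(np.uint8)*255
    o=cv2.resize(np.hstack([sub,cv2.cvtColor(v,cv2.COLOR_GRAY2BGR)]),None,fx=4.5,fy=4.5,interpolation=0)
    ax[n]=o
w=max(o.shape[1] for o in ax.values())
cv2.imwrite("pics/crop3.png",np.vstack([cv2.copyMakeBorder(o,0,4,0,w-o.shape[1],0) for o in ax.values()]))
```

```text
O far y+ [0.5163 0.329  0.1729] 0.8905432721383263 1.763755535002845
O far y- [0.5151 0.307  0.1733] 0.5471189430617871 1.0794972566672438
O near y+ [0.4648 0.3305 0.1744] 0.33233433709538496 0.645039572321903
B far y+ [0.5035 0.198  0.2075] 0.8738739995394316 1.7145923647073698
B far y- [0.5028 0.1775 0.207 ] 0.5621441550483749 1.0984828453937532
B near y+ [0.4554 0.2006 0.2094] 0.563946692636593 1.0871304432245958
scene [ 13   8  57  24 354] ((331.4109802246094, 279.9041442871094), (58.052406311035156, 8.426962852478027), 20.556047439575195) [331.1638 279.8588] [  0.9448   0.3277 331.1638 279.8588]
  brass [11, 7, 2, 3, 3] [301.3333 270.    ]
  brass [70, 27, 3, 6, 8] [360.875 291.375]
top [  6   8  53  10 445] ((352.0, 257.5), (9.0, 52.0), 90.0) [352.1393 257.591 ] [  0.9999   0.0109 352.1393 257.591 ]
  brass [6, 4, 8, 5, 38] [329.6842 251.    ]
  brass [51, 4, 12, 19, 95] [376.4316 257.7053]
  brass [3, 9, 2, 9, 18] [323.5 258. ]
  brass [6, 18, 8, 5, 32] [329.625  264.5625]
```

View pics/crop3.png

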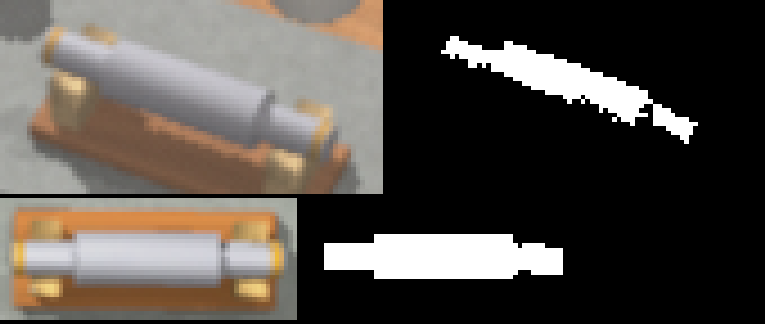

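The masks fit the roll: centre about (331.1,282) in scene and (352.8,257.5) in top. Black cradle tops measure 0.208 against the 0.206 expected, and orange about 0.172 (notch 1).

Run:
```python
from h import *
np.set_printoptions(precision=4,suppress=True)
h=np.array([.5,.5])
def c(a): return np.array(a)-h
print("roll",*tri(c((331.1,282)),c((353,258))), "scene@.075",onz("scene",c((331.1,282)),.075),"top",onz("top",c((353,258)),.075))
for nm,a,b in(("end L",(299.8,272.3),(322.8,258)),("end R",(362.8,292),(383.3,258.3)),("shL",(312.9,275.8),(337,257.7)),("shR",(348.7,287.8),(368.8,258))):
    print(nm,*tri(c(a),c(b)),onz("scene",c(a),.075),onz("top",c(b),.075))
for nm,z,S,T in(("O",.170,((195.2,191.2),(184.2,202.3)),((194.0,232.5),(192.2,252.8))),("B",.206,((234.6,197.2),(224.0,207.8)),((241.7,236.0),(240.0,255.3)))):
    for n,q in(("scene",S),("top",T)):
        f,g=[onz(n,c(p),z) for p in q];print(nm,n,(f+g)/2,f-g)
T=((201.8,233.2),(200.2,253.0)); print("O y-",sum(onz("top",c(p),.17) for p in T)/2)
T=((249.3,236.5),(247.5,255.8)); print("B y-",sum(onz("top",c(p),.206) for p in T)/2)
# blue base corners in top view
t=cv2.imread("pics/top0.png");hsv=cv2.cvtColor(t,cv2.COLOR_BGR2HSV)
m=cv2.inRange(hsv,(100,120,60),(125,255,255));z=np.zeros_like(m);z[225:270,190:275]=m[225:270,190:275]
r=cv2.minAreaRect(cv2.findNonZero(z));print(r,onz("top",r[0],.042))
```

```text
roll [ 0.4476 -0.0922  0.0806] 0.7544806087178488 1.3011020029038955 scene@.075 [ 0.4513 -0.0885  0.075 ] top [ 0.4495 -0.0958  0.075 ]
end L [ 0.4483 -0.0068  0.0769] 0.8718395406148853 1.5300222069858571 [ 0.4488 -0.0041  0.075 ] [ 0.4504 -0.0106  0.075 ]
end R [ 0.4457 -0.1763  0.0855] 0.8225991100216842 1.3912709680995405 [ 0.4533 -0.1716  0.075 ] [ 0.4477 -0.1812  0.075 ]
shL [ 0.4475 -0.0447  0.0819] 1.346624733882953 2.3458575260598145 [ 0.4516 -0.039   0.075 ] [ 0.4508 -0.0507  0.075 ]
shR [ 0.4479 -0.1379  0.0803] 0.4418054875507249 0.7542744037349014 [ 0.4517 -0.1353  0.075 ] [ 0.449  -0.1403  0.075 ]
O scene [0.4935 0.3343 0.17  ] [ 0.0499 -0.0012  0.    ]
O top [0.4923 0.3281 0.17  ] [ 0.0531 -0.0044  0.    ]
B scene [0.4812 0.2027 0.206 ] [ 0.046  -0.0032  0.    ]
B top [0.4813 0.1967 0.206 ] [ 0.0488 -0.0043  0.    ]
O y- [0.4909 0.3074 0.17  ]
B y- [0.4798 0.1776 0.206 ]
((231.81471252441406, 246.59388732910156), (64.40733337402344, 23.582773208618164), 4.085616588592529) [0.4854 0.2514 0.042 ]
```

Request:
step_arm(rows=[[94,0.5,-1,0.1,0,0,-1],[94,0.5,-1,0.1,0,0,-1],[94,0.5,-1,0.1,0,0,-1],[94,0.5,-1,0.1,0,0,-1],[94,0.87,-0.375,0.1,0,0,-1],[94,0.87,-0.375,0.1,0,0,-1],[94,0.87,-0.375,0.1,0,0,-1],[94,0.87,-0.375,0.1,0,0,-1],[94,0.87,-0.375,0.1,0,0,-1],[94,0.87,-0.375,0.1,0,0,-1],[94,0.87,-0.375,0.1,0,0,-1],[94,0.87,-0.375,0.1,0,0,-1]], newtons=35)

```text
time: 1.1
tcp_pos: [0.4929, 0.3189, 0.241]
tool_rot: [0.738, 0.675, -0.001, -0.0]
force: [0.8, 1.3, -0.2]
width: 0.0939
finger_force: 0.0
```

Request:
step_arm(rows=[[94,0,0,0,0,0,0],[94,0,0,0,0,0,0],[94,0,0,0,0,0,0]])

```text
time: 1.35
tcp_pos: [0.4912, 0.3199, 0.2407]
tool_rot: [0.736, 0.677, -0.001, -0.001]
force: [-0.1, 0.5, -0.8]
width: 0.0942
finger_force: 0.0
```

```bash
cat >> h.py <<'E'
from scipy.spatial.transform import Rotation as Ro
def st():
    s=get_state();y=Ro.from_quat(s["tool_rot"]).as_matrix();print(round(s["time"],2),"tcp",s["tcp_pos"].round(4),"tooly",np.degrees(np.arctan2(y[1,1],y[0,1])).round(2),"z",y[:,2].round(3),"F",s["force"].round(1),"w",round(s["width"],4),s["finger_force"]);return s
def shot(tag,boxes,k):
    o=[];ims={n:capture(n)[:,:,::-1].copy() for n in set(b[0] for b in boxes)}
    for n,i in ims.items(): cv2.imwrite(f"pics/{n}_{tag}.png",i)
    for n,x,y,w,h in boxes: o.append(cv2.resize(ims[n][y:y+h,x:x+w],(w*k,h*k),interpolation=cv2.INTER_CUBIC))
    cv2.imwrite(f"pics/{tag}.png",np.hstack(o))
E
python3 - <<'E'
from h import *
st()
shot("above",[("scene",165,150,90,90),("top",165,205,90,90)],4)
E
```

```text
1.35 tcp [0.4912 0.3199 0.2407] tooly -4.8 z [-0.002 -0.    -1.   ] F [-0.1  0.5 -0.8] w 0.0942 0.0
```

View pics/above.png

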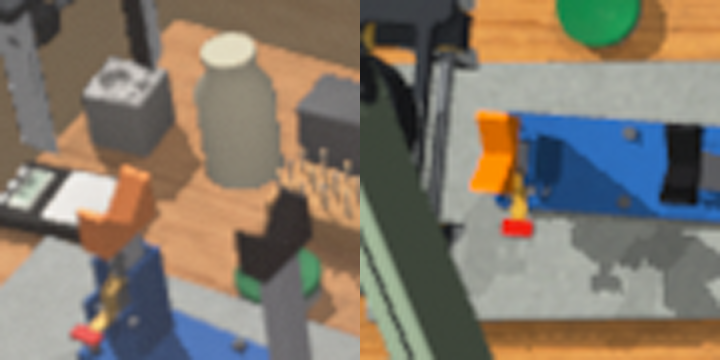

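The gripper appears left of the orange block (finger tips near top px (184,255)), so I'll check that against the projected TCP.

Run:
```python
from h import *
s=st()
for n in("scene","top"):
    print(n,proj(n,s["tcp_pos"]),"finger tips",proj(n,s["tcp_pos"]+[.053,-.004,0]),proj(n,s["tcp_pos"]-[.053,-.004,0]),proj(n,[.491,.3195,.17]))
shot("above2",[("scene",140,110,110,130),("top",140,195,110,130)],3)
```

```text
1.45 tcp [0.4907 0.3203 0.2409] tooly -4.74 z [-0.001 -0.    -1.   ] F [ 0.5 -0.4 -0.3] w 0.0945 0.0
scene [189.00297926 176.64120561] finger tips [201.76058501 165.3686302 ] [175.69498416 188.40010311] [193.50679765 198.26375425]
top [187.35402714 241.16568734] finger tips [189.11553489 219.63422852] [185.582786   262.81612031] [195.88285623 242.58444181]
```

View pics/above2.png

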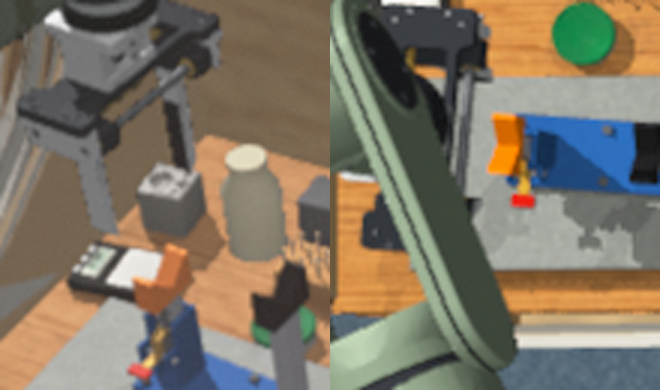

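Scene finger tips at (175,187) and (203,165) match the projected TCP to about 1 px, so the gripper is above the block. Next I descend and close gently.

Request:
step_arm(rows=[[94,0.02,0,-1,0,0,0],[94,0,0,-1,0,0,0],[94,0,0,-0.7,0,0,0],[94,0,0,-0.4,0,0,0],[94,0,0,0,0,0,0],[94,0,0,0,0,0,0]], newtons=10)

```text
time: 2.05
tcp_pos: [0.4923, 0.3202, 0.1485]
tool_rot: [0.736, 0.677, -0.0, -0.0]
force: [0.4, 0.7, 0.6]
width: 0.094
finger_force: 0.0
```

Request:
step_arm(rows=[[60,0,0,0,0,0,0],[60,0,0,0,0,0,0],[60,0,0,0,0,0,0],[45,0,0,0,0,0,0],[45,0,0,0,0,0,0],[45,0,0,0,0,0,0],[45,0,0,0,0,0,0]], newtons=10)

```text
time: 2.63
tcp_pos: [0.4909, 0.3201, 0.1485]
tool_rot: [0.736, 0.676, -0.001, -0.002]
force: [-3.5, -0.8, 4.1]
width: 0.0519
finger_force: 10.0
```

Request:
step_arm(rows=[[45,-0.03,0,0,0,0,0],[45,0,0,0,0,0,0],[45,0,0,0,0,0,0]], newtons=35)

```text
time: 2.88
tcp_pos: [0.4909, 0.3201, 0.1485]
tool_rot: [0.736, 0.677, -0.001, -0.001]
force: [-4.8, 0.7, 4.5]
width: 0.0516
finger_force: 35.0
```

Request:
step_arm(rows=[[45,0,0,0.1,0,0,0],[45,0,0,0.1,0,0,0],[45,0,0,0.1,0,0,0],[45,0,0,0.1,0,0,0],[45,0,0,0.1,0,0,0],[45,0,0,0,0,0,0],[45,0,0,0,0,0,0]])

```text
time: 3.47
tcp_pos: [0.4909, 0.32, 0.1635]
tool_rot: [0.736, 0.677, -0.001, -0.001]
force: [-3.6, 3.2, -3.1]
width: 0.052
finger_force: 35.0
```

Request:
step_arm(rows=[[45,0,0,0.1,0,0,0],[45,0,0,0.1,0,0,0],[45,0,0,0.1,0,0,0],[45,0,0,0.1,0,0,0],[45,0,0,0,0,0,0],[45,0,0,0,0,0,0]])

```text
time: 3.97
tcp_pos: [0.4909, 0.32, 0.1759]
tool_rot: [0.736, 0.677, -0.001, -0.001]
force: [-5.1, 3.7, -3.2]
width: 0.0515
finger_force: 35.0
```

Request:
step_arm(rows=[[45,0,0,0.1,0,0,0],[45,0,0,0.1,0,0,0],[45,0,0,0.1,0,0,0],[45,0,0,0.1,0,0,0],[45,0,0,0,0,0,0],[45,0,0,0,0,0,0]])

```text
time: 4.47
tcp_pos: [0.4909, 0.32, 0.1879]
tool_rot: [0.736, 0.677, -0.001, -0.001]
force: [-4.6, 3.8, -2.8]
width: 0.0517
finger_force: 35.0
```

Run:
```python
from h import *
st()
shot("up",[("scene",170,160,100,80),("top",170,205,100,80)],4)
```

```text
4.47 tcp [0.4909 0.32   0.1879] tooly -4.84 z [-0.002  0.    -1.   ] F [-4.6  3.8 -2.8] w 0.0517 34.98157560825348
```

View pics/up.png

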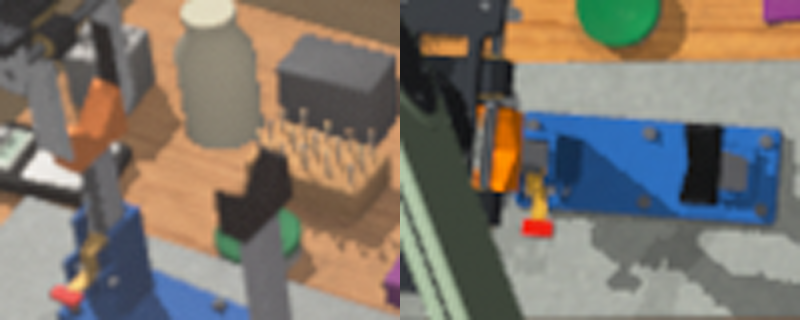

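The block has risen with the gripper; its far ridge in scene is near (200.8,182), about 12 px higher. I'll go up a little more so the pawl clicks, then sink back onto it.

Request:
step_arm(rows=[[45,0,0,0.04,0,0,0],[45,0,0,0,0,0,0],[45,0,0,0,0,0,0],[45,0,0,-0.05,0,0,0],[45,0,0,-0.05,0,0,0],[45,0,0,-0.03,0,0,0],[45,0,0,0,0,0,0],[45,0,0,0,0,0,0]])

```text
time: 5.23
tcp_pos: [0.4909, 0.32, 0.1851]
tool_rot: [0.736, 0.677, -0.001, -0.001]
force: [-4.4, 3.5, -3.6]
width: 0.0515
finger_force: 35.0
```

Request:
step_arm(rows=[[45,0,0,-0.03,0,0,0],[45,0,0,0,0,0,0],[45,0,0,0,0,0,0]])

```text
time: 5.48
tcp_pos: [0.4909, 0.32, 0.1848]
tool_rot: [0.736, 0.677, -0.001, -0.001]
force: [-5.5, 3.2, -2.1]
width: 0.0521
finger_force: 35.0
```

Request:
step_arm(rows=[[45,0,0,-0.03,0,0,0],[45,0,0,0,0,0,0],[45,0,0,0,0,0,0]])

```text
time: 5.73
tcp_pos: [0.4909, 0.32, 0.1846]
tool_rot: [0.736, 0.677, -0.0, -0.001]
force: [-6.7, 2.2, 1.0]
width: 0.0517
finger_force: 35.0
```

The force turned from −3.6 to +1.0 N and the height stopped 36 mm above the start, so it is seated on notch 4. Releasing.

Request:
step_arm(rows=[[60,0,0,0,0,0,0],[75,0,0,0,0,0,0],[90,0,0,0,0,0,0],[94,0,0,0,0,0,0],[94,0,0,0.3,0,0,0],[94,0,0,1,0,0,0],[94,0,0,1,0,0,0],[94,0,0,1,0,0,0],[94,0,-1,0,0,0,0.5],[94,-0.3,-1,0,0,0,0],[94,-0.3,-1,0,0,0,0],[94,-0.3,-1,0,0,0,0]])

```text
time: 6.73
tcp_pos: [0.4651, 0.1985, 0.2833]
tool_rot: [0.718, 0.696, 0.001, 0.001]
force: [0.1, -0.5, 0.0]
width: 0.0939
finger_force: 0.0
```

Request:
step_arm(rows=[[94,-0.1,-1,0,0,0,0.2],[94,-0.1,-1,0,0,0,0],[94,-0.1,-1,0,0,0,0],[94,-0.1,-1,0,0,0,0],[94,0,-1,0,0,0,0],[94,0,-1,0,0,0,0],[94,0,-1,-0.5,0,0,0],[94,0,-1,-0.5,0,0,0],[94,0,-1,-0.5,0,0,0],[94,0,0,0,0,0,0],[94,0,0,0,0,0,0]])

```text
time: 7.65
tcp_pos: [0.4525, -0.0715, 0.2369]
tool_rot: [0.712, 0.702, -0.0, -0.0]
force: [0.1, 0.2, 0.9]
width: 0.0939
finger_force: 0.0
```

Run:
```python
from h import *
s=st()
for n in("scene","top"): print(n,"tcp",proj(n,s["tcp_pos"]),"roll",proj(n,[.4495,-.0925,.075]))
shot("rel",[("scene",170,160,100,150),("top",170,190,100,150),("scene",270,160,100,150)],3)
c=cv2.imread("pics/scene_rel.png")[180:220,170:260]; d=cv2.imread("pics/top_rel.png")[225:265,180:260]
o=np.vstack([cv2.resize(c,None,fx=8,fy=7,interpolation=0),cv2.copyMakeBorder(cv2.resize(d,None,fx=8,fy=7,interpolation=0),0,0,0,80,0)]);cv2.imwrite("pics/rel2.png",o)
```

```text
7.65 tcp [ 0.4525 -0.0715  0.2369] tooly -0.85 z [-0.001 -0.    -1.   ] F [0.1 0.2 0.9] w 0.0939 0.0
scene tcp [324.39164944 231.14792595] roll [331.77469989 282.4965629 ]
top tcp [347.26159075 255.0913517 ] roll [351.33604084 257.49771737]
```

View pics/rel2.png

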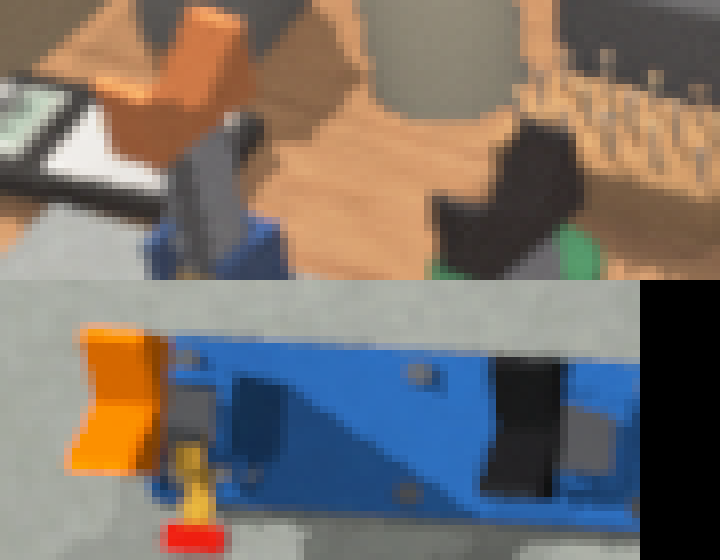

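View pics/rel.png

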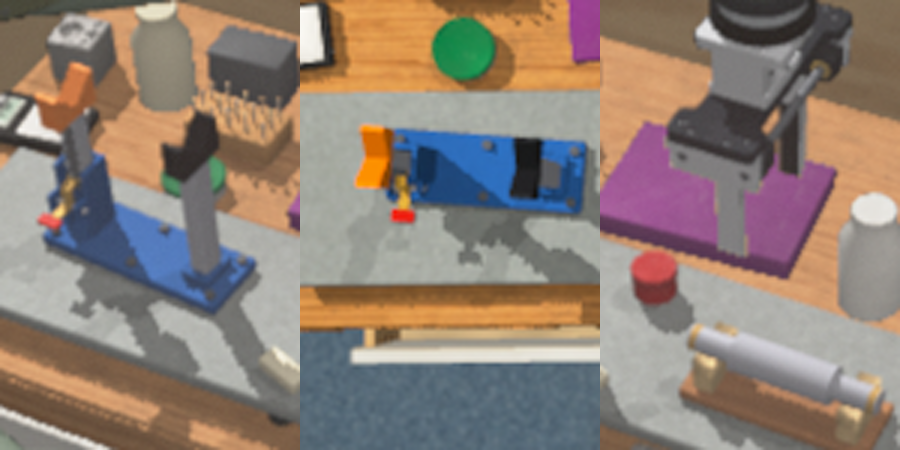

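Image budget is used up. The release picture shows orange at scene (193.5,181.1)/(181.9,191.4) and top (190.0,232.1)/(188.1,252.6), level with black and released, with the roll undisturbed. From here I check numerically.

Run:
```python
from h import *
np.set_printoptions(precision=4,suppress=True)
h=np.array([.5,.5])
for a,b in(((193.5,181.1),(190.0,232.1)),((181.9,191.4),(188.1,252.6))): print(*tri(np.array(a)-h,np.array(b)-h))
```

```text
[0.5152 0.3281 0.2078] 0.6860004070146691 1.3781672209277558
[0.4641 0.33   0.2112] 0.33671270524603886 0.6636311438380014
```

Request:
step_arm(rows=[[94,-0.1,-0.7,-0.5,0,0,0],[94,0,0,-1,0,0,0],[94,0,0,-1,0,0,0],[94,0,0,-1,0,0,0],[94,0,0,-1,0,0,0],[94,0,0,-0.8,0,0,0],[94,0,0,-0.5,0,0,0],[94,0,0,-0.2,0,0,0],[94,0,0,0,0,0,0],[94,0,0,0,0,0,0]], newtons=8)

```text
time: 8.58
tcp_pos: [0.4511, -0.0908, 0.0581]
tool_rot: [0.711, 0.704, 0.0, 0.001]
force: [0.4, 1.1, -0.3]
width: 0.0937
finger_force: 0.0
```

Request:
step_arm(rows=[[60,0,0,0,0,0,0],[50,0,0,0,0,0,0],[42,0,0,0,0,0,0],[40,0,0,0,0,0,0],[38,0,0,0,0,0,0],[36,0,0,0,0,0,0],[34,0,0,0,0,0,0],[30,0,0,0,0,0,0],[28,0,0,0,0,0,0],[28,0,0,0,0,0,0]], newtons=8)

```text
time: 9.42
tcp_pos: [0.4481, -0.0911, 0.0567]
tool_rot: [0.711, 0.703, -0.001, -0.001]
force: [-5.5, -1.1, 3.6]
width: 0.0336
finger_force: 8.0
```

Request:
step_arm(rows=[[28,-0.06,0,0,0,0,0],[28,0,0,0,0,0,0],[28,0,0,0,0,0,0]], newtons=30)

```text
time: 9.67
tcp_pos: [0.4481, -0.0911, 0.0567]
tool_rot: [0.711, 0.703, 0.0, 0.0]
force: [1.4, -0.4, -1.5]
width: 0.0334
finger_force: 30.0
```

Request:
step_arm(rows=[[28,0,0,0.2,0,0,0],[28,0,0,0.3,0,0,0],[28,0,0,0.3,0,0,0],[28,0,0,0.3,0,0,0],[28,0,0,0,0,0,0],[28,0,0,0,0,0,0]])

```text
time: 10.17
tcp_pos: [0.4489, -0.0915, 0.0911]
tool_rot: [0.711, 0.703, 0.001, 0.001]
force: [-0.4, -0.1, -4.7]
width: 0.0331
finger_force: 30.0
```

```bash
python3 -c "
from h import *
s=st();print(s['moment'].round(3))"
```

```text
10.17 tcp [ 0.4489 -0.0915  0.0911] tooly -0.65 z [ 0.002 -0.001 -1.   ] F [-0.4 -0.1 -4.7] w 0.0331 29.987502694129944
[-0.099  0.043 -0.01 ]
```

Request:
step_arm(rows=[[28,0,0,0.5,0,0,0],[28,0,0,0.8,0,0,0],[28,0,0,0.9,0,0,0],[28,0,0,0.9,0,0,0],[28,0,0.2,0.9,0,0,0],[28,0,0.5,0.8,0,0,0],[28,0.1,0.8,0.33,0,0,0],[28,0.1,0.8,0,0,0,0],[28,0.1,0.8,0,0,0,-0.1],[28,0.1,0.8,0,0,0,-0.1],[28,0.1,0.8,0,0,0,-0.1],[28,0.1,0.8,0,0,0,-0.1]])

```text
time: 11.17
tcp_pos: [0.4653, 0.075, 0.2432]
tool_rot: [0.726, 0.688, -0.0, -0.0]
force: [-0.0, -0.7, -4.9]
width: 0.0335
finger_force: 30.0
```

Request:
step_arm(rows=[[28,0.1,0.8,0,0,0,-0.1],[28,0.1,0.8,0,0,0,-0.1],[28,0.1,0.8,0,0,0,-0.08],[28,0.1,0.8,0,0,0,0],[28,0.1,0.8,0,0,0,0],[28,0.1,0.8,0,0,0,0],[28,0.1,0.8,0,0,0,0],[28,0,0.3,0,0,0,0],[28,0,0.2,0,0,0,0],[28,0,0,0,0,0,0],[28,0,0,0,0,0,0],[28,0,0,0,0,0,0]])

```text
time: 12.17
tcp_pos: [0.4869, 0.2557, 0.2436]
tool_rot: [0.736, 0.677, -0.0, 0.0]
force: [-0.2, -1.0, -4.2]
width: 0.0337
finger_force: 30.0
```

Run:
```python
from h import *
s=st();print(s['moment'].round(3))
for n in ("scene","top"):
    i=capture(n)[:,:,::-1].copy();cv2.imwrite(f"pics/{n}_over.png",i);hsv=cv2.cvtColor(i,cv2.COLOR_BGR2HSV)
    c=s["tcp_pos"]+[0,0,.0183];R=Ro.from_euler("z",-4.75,degrees=True)
    for e in(.08,-.08):
        p=proj(n,c+R.apply([0,e,0]));x,y=p.round().astype(int)
        m=cv2.inRange(hsv[y-14:y+15,x-14:x+15],(18,100,90),(34,255,255));nl,l,stt,ce=cv2.connectedComponentsWithStats(m)
        print(n,e,"pred",p.round(1),[(stt[k].tolist(),(ce[k]+[x-14,y-14]).round(1).tolist()) for k in range(1,nl) if stt[k,4]>2])
```

```text
12.17 tcp [0.4869 0.2557 0.2436] tooly -4.79 z [-0.    -0.001 -1.   ] F [-0.2 -1.  -4.2] w 0.0337 29.987213909626007
[-0.079  0.08  -0.008]
scene 0.08 pred [183.3 167.8] []
scene -0.08 pred [235.7 187.5] [([11, 11, 3, 7, 7], [233.6, 187.0])]
top 0.08 pred [178.5 239.6] []
top -0.08 pred [244.7 244.4] [([14, 11, 3, 9, 19], [245.6, 244.8])]
```

Request:
step_arm(rows=[[28,-0.07,0,-0.4,0,0,0],[28,0,0,-0.5,0,0,0],[28,0,0,-0.4,0,0,0],[28,0,0,-0.2,0,0,0],[28,0,0,-0.1,0,0,0],[28,0,0,-0.1,0,0,0],[28,0,0,0,0,0,0],[28,0,0,0,0,0,0]])

```text
time: 12.93
tcp_pos: [0.4853, 0.257, 0.1933]
tool_rot: [0.736, 0.677, 0.0, 0.0]
force: [-1.0, 0.3, -4.7]
width: 0.0333
finger_force: 30.0
```

```bash
python3 -c "
from h import *
s=st();print(s['moment'].round(3))"
```

```text
12.93 tcp [0.4853 0.257  0.1933] tooly -4.73 z [ 0.001  0.    -1.   ] F [-1.   0.3 -4.7] w 0.0333 29.987236261367798
[-0.026  0.067 -0.001]
```

No contact yet. I'll lower in small steps with a lighter grip so the roll can seat itself.

Request:
step_arm(rows=[[28,0,0,-0.07,0,0,0],[28,0,0,-0.07,0,0,0],[28,0,0,-0.07,0,0,0],[28,0,0,0,0,0,0],[28,0,0,0,0,0,0]], newtons=20)

```text
time: 13.35
tcp_pos: [0.4847, 0.2568, 0.1863]
tool_rot: [0.736, 0.677, -0.0, -0.0]
force: [-0.3, -0.3, -5.2]
width: 0.0337
finger_force: 20.0
```

Request:
step_arm(rows=[[28,0,0,-0.05,0,0,0],[28,0,0,-0.05,0,0,0],[28,0,0,0,0,0,0],[28,0,0,0,0,0,0]])

```text
time: 13.68
tcp_pos: [0.4848, 0.2569, 0.1834]
tool_rot: [0.736, 0.677, -0.0, -0.0]
force: [0.4, 0.1, -4.6]
width: 0.0335
finger_force: 20.0
```

Request:
step_arm(rows=[[28,0,0,-0.03,0,0,0],[28,0,0,-0.03,0,0,0],[28,0,0,0,0,0,0],[28,0,0,0,0,0,0]])

```text
time: 14.02
tcp_pos: [0.4852, 0.2569, 0.182]
tool_rot: [0.736, 0.677, 0.0, 0.0]
force: [1.3, 1.3, -3.9]
width: 0.0331
finger_force: 20.0
```

```bash
python3 -c "
from h import *
s=st();print(s['moment'].round(3))"
```

```text
14.02 tcp [0.4852 0.2569 0.182 ] tooly -4.73 z [ 0.001  0.    -1.   ] F [ 1.3  1.3 -3.9] w 0.0331 19.98586803674698
[-0.066 -0.013  0.055]
```

Request:
step_arm(rows=[[28,0,0,-0.03,0,0,0],[28,0,0,0,0,0,0],[28,0,0,0,0,0,0]], newtons=12)

```text
time: 14.27
tcp_pos: [0.4855, 0.2569, 0.1816]
tool_rot: [0.736, 0.677, 0.001, 0.0]
force: [-0.2, -0.6, -1.3]
width: 0.0334
finger_force: 12.0
```

Request:
step_arm(rows=[[28,0,0,-0.03,0,0,0],[28,0,0,0,0,0,0],[28,0,0,0,0,0,0]])

```text
time: 14.52
tcp_pos: [0.4857, 0.2569, 0.1812]
tool_rot: [0.736, 0.677, 0.001, 0.001]
force: [-0.5, -1.6, 3.4]
width: 0.0335
finger_force: 12.0
```

```bash
python3 -c "
from h import *
s=st();print(s['moment'].round(3))"
```

```text
14.52 tcp [0.4857 0.2569 0.1812] tooly -4.72 z [ 0.002  0.    -1.   ] F [-0.5 -1.6  3.4] w 0.0335 11.991770267486572
[-0.372  0.132  0.229]
```

Request:
step_arm(rows=[[28,0,0,0,0,0,0],[28,0,0,0,0,0,0],[28,0,0,-0.02,0,0,0],[28,0,0,0,0,0,0],[28,0,0,0,0,0,0],[28,0,0,0,0,0,0]], newtons=3)

```text
time: 15.02
tcp_pos: [0.4858, 0.2573, 0.1799]
tool_rot: [0.736, 0.677, 0.001, 0.0]
force: [2.9, 0.9, 3.5]
width: 0.0341
finger_force: 3.0
```

Run:
```python
from h import *
s=st();print(s['moment'].round(3))
for n in ("scene","top"):
    i=capture(n)[:,:,::-1].copy();cv2.imwrite(f"pics/{n}_seat.png",i);hsv=cv2.cvtColor(i,cv2.COLOR_BGR2HSV)
    c=np.append(s["tcp_pos"][:2],.2);R=Ro.from_euler("z",-4.75,degrees=True)
    for e in(.08,-.08):
        p=proj(n,c+R.apply([0,e,0]));x,y=p.round().astype(int)
        m=cv2.inRange(hsv[y-14:y+15,x-14:x+15],(18,90,90),(34,255,255));nl,l,stt,ce=cv2.connectedComponentsWithStats(m)
        print(n,e,"pred",p.round(1),[(stt[k].tolist(),(ce[k]+[x-14,y-14]).round(1).tolist()) for k in range(1,nl) if stt[k,4]>2])
```

```text
15.02 tcp [0.4858 0.2573 0.1799] tooly -4.73 z [ 0.002  0.001 -1.   ] F [2.9 0.9 3.5] w 0.0341 3.0004970356822014
[-0.087 -0.376 -0.005]
scene 0.08 pred [186.3 187.2] []
scene -0.08 pred [237.4 207. ] [([0, 23, 2, 3, 3], [223.3, 217.0])]
top 0.08 pred [185.7 241.5] []
top -0.08 pred [248.3 246. ] [([15, 10, 2, 9, 17], [249.5, 246.2])]
```

The roll settled: the x moment fell from −0.37 to −0.09 with a 3 N grip. Opening slowly.

Request:
step_arm(rows=[[35,0,0,0,0,0,0],[36,0,0,0,0,0,0],[38,0,0,0,0,0,0],[42,0,0,0,0,0,0],[50,0,0,0,0,0,0],[65,0,0,0,0,0,0],[80,0,0,0,0,0,0],[90,0,0,0,0,0,0],[90,0,0,0,0,0,0]])

```text
time: 15.87
tcp_pos: [0.4846, 0.2568, 0.1792]
tool_rot: [0.736, 0.677, -0.0, -0.0]
force: [-0.4, -0.4, 0.3]
width: 0.0722
finger_force: 0.0
```

Request:
step_arm(rows=[[90,0,0,0.2,0,0,0],[90,0,0,0.5,0,0,0],[90,0,0,1,0,0,0],[90,0,0,1,0,0,0],[90,0,0,1,0,0,0],[90,0,0,1,0,0,0],[90,-0.3,-1,0.5,0,0,0],[90,-0.3,-1,0,0,0,0],[90,-0.3,-1,0,0,0,0],[90,-0.3,-1,0,0,0,0],[90,-0.3,-1,0,0,0,0],[90,-0.3,-1,0,0,0,0]])

```text
time: 16.87
tcp_pos: [0.4302, 0.0757, 0.3361]
tool_rot: [0.735, 0.678, 0.0, 0.0]
force: [0.8, -1.4, -1.0]
width: 0.0898
finger_force: 0.0
```

Request:
step_arm(rows=[[90,0,-1,0,0,0,0],[90,0,-1,0,0,0,0],[90,0,-1,0,0,0,0],[90,0,-1,0,0,0,0],[90,0,-1,0,0,0,0],[90,0,-1,0,0,0,0],[90,0,0,0,0,0,0],[90,0,0,0,0,0,0],[90,0,0,0,0,0,0]])

```text
time: 17.62
tcp_pos: [0.4309, -0.1027, 0.3357]
tool_rot: [0.736, 0.677, 0.0, -0.0]
force: [-0.2, -0.4, -0.5]
width: 0.0899
finger_force: 0.0
```

Run:
```python
from h import *
np.set_printoptions(precision=4,suppress=True)
s=st();res={}
c=np.array([.485,.2565,.2]);R=Ro.from_euler("z",-4.75,degrees=True)
for n in ("scene","top"):
    i=capture(n)[:,:,::-1].copy();cv2.imwrite(f"pics/{n}_end.png",i);hsv=cv2.cvtColor(i,cv2.COLOR_BGR2HSV)
    for e in(.08,-.08):
        p=proj(n,c+R.apply([0,e,0]));x,y=p.round().astype(int)
        m=cv2.inRange(hsv[y-10:y+11,x-10:x+11],(18,80,90),(34,255,255));nl,l,stt,ce=cv2.connectedComponentsWithStats(m)
        print(n,e,"pred",p.round(1),[(stt[k].tolist(),(ce[k]+[x-10,y-10]).round(1).tolist()) for k in range(1,nl) if stt[k,4]>1])
    # roll body silhouette: bluish grey bright
    p=proj(n,c).round().astype(int);x0,y0=p[0]-40,p[1]-25;sub=i[y0:y0+50,x0:x0+80].astype(int)
    m=((sub.min(2)>105)&(np.ptp(sub,axis=2)<40)&(sub[:,:,0]-sub[:,:,2]>2)).astype(np.uint8)
    nl,l,stt,ce=cv2.connectedComponentsWithStats(m)
    k=1+np.argmax(stt[1:,4]);pp=np.argwhere(l==k)[:,::-1]+[x0,y0];print(n,"body",stt[k],pp.mean(0),cv2.fitLine(pp.astype(np.float32),2,0,.01,.01).ravel(),"pred c",proj(n,c),"pred dir",proj(n,c+R.apply([0,-.05,0]))-proj(n,c+R.apply([0,.05,0])))
    # orange cradle
    b=(165,165,220,230) if n=="scene" else(170,220,215,265)
    mm=cv2.inRange(hsv,(5,150,90),(18,255,255));z=np.zeros_like(mm);z[b[1]:b[3],b[0]:b[2]]=mm[b[1]:b[3],b[0]:b[2]]
    r=cv2.imread(f"pics/{n}_rel.png");hr=cv2.cvtColor(r,cv2.COLOR_BGR2HSV);m2=cv2.inRange(hr,(5,150,90),(18,255,255));z2=np.zeros_like(m2);z2[b[1]:b[3],b[0]:b[2]]=m2[b[1]:b[3],b[0]:b[2]]
    print("orange bbox now/after release",cv2.boundingRect(z),cv2.boundingRect(z2))
```

```text
17.62 tcp [ 0.4309 -0.1027  0.3357] tooly -4.75 z [ 0.     0.001 -1.   ] F [-0.2 -0.4 -0.5] w 0.0899 0.0
scene 0.08 pred [186.4 187.5] [([9, 7, 2, 2, 3], [185.3, 184.3])]
scene -0.08 pred [237.6 207.3] [([7, 6, 4, 6, 9], [236.1, 205.3]), ([17, 18, 1, 2, 2], [245.0, 215.5])]
scene body [ 14  12  50  23 299] [209.1639 194.0234] [  0.9444   0.3288 209.1639 194.0234] pred c [211.521  197.1781] pred dir [31.9532 12.3844]
orange bbox now/after release (182, 181, 18, 22) (182, 182, 20, 21)
top 0.08 pred [186.  241.8] [([15, 0, 2, 1, 2], [191.5, 232.0]), ([9, 6, 4, 8, 20], [186.4, 241.4]), ([13, 17, 7, 3, 14], [191.6, 250.4])]
top -0.08 pred [248.6 246.3] [([9, 6, 4, 9, 21], [249.6, 245.8])]
top body [ 12  17  59  15 606] [218.6023 243.3498] [  0.9979   0.0653 218.6023 243.3498] pred c [217.2824 244.045 ] pred dir [39.1439  2.8291]
orange bbox now/after release (189, 232, 17, 29) (189, 232, 18, 29)
```

Run:
```python
from h import *
a,b=tri((185.3,184.3),(186.4,241.4))[0],tri((236.1,205.3),(249.6,245.8))[0]
print(a.round(4),b.round(4),np.linalg.norm(a-b));st()
if abs(a[2]-b[2])<.012 and min(a[2],b[2])>.19: print(close_job())
```

```text
[0.4902 0.3345 0.2117] [0.4772 0.1769 0.2073] 0.15824027512246341
17.72 tcp [ 0.4309 -0.1021  0.3356] tooly -4.64 z [ 0.  0. -1.] F [-0.3  0.2 -0.4] w 0.0902 0.0
the job is handed in; nothing more can be done
None
```

The job is handed in at 17.7 s: the orange cradle sits on notch 4, level with the black one, and the roll measured level across both cradles with the arm clear; I didn't re-check the bystanders at the end, and no verdict came back.

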